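# Shut the drawer and hold the chest's top board over its pins

### The job

The little wooden chest is loaded: push its drawer fully shut first. Then take the loose top board by its grip bar, carry it over the display frame and hold it level and still about 10 to 15 mm above the two upright pins on the chest, each pin centred under one of the board's two holes (either way round), so that a colleague can glue the pins; finish while still holding it there. The board must never touch the chest or its pins, and the frame must not be bumped hard nor anything else on the bench be pushed about.

Things in the scene. Friction and masses are not known exactly. Their poses are not given: they have to be found in the camera images.
- chest: small wooden chest fixed to the bench left or right of the display frame: 160 mm deep (x), 200 wide (y), 100 tall, turned up to 0.3 rad, one drawer opening to its -x side. Origin at the centre of its underside, x to the back, y to the left seen from the robot. Two pins 8 mm thick stand 18 mm proud of its top at x = 0, y = +75 and -75 mm
- chest_drawer0 (a joint): opening of the chest's drawer in m: 0 fully shut, grows as it comes out towards the chest's -x, at most 0.10. It slides with about 1 N of friction and stays where it is left
- chest_drawer0_handle (a point): point on the axis of the drawer's round wooden knob, 35 mm in front of the drawer front, which is flush with the chest's front (its x = -80 mm) when shut. The knob is 28 mm across, its flat face is 8 mm farther out than this point, its axis is along the chest's x and 62 mm above the bench; the axes are the chest's
- pin_a (a point): centre of the tip of the pin at the chest's +y side, 118 mm above the bench; axes as the chest's
- pin_b (a point): centre of the tip of the pin at the chest's -y side, 118 mm above the bench; axes as the chest's
- board: loose board, about 0.3 kg, 160 mm (x) by 200 (y), 12 thick, flat on the bench across the frame from the chest, turned up to 0.45 rad. Origin: centre of its underside. On its middle an upright grip bar 24 mm wide (x), 90 long (y), 36 tall, its top 48 above the underside. Two 16 mm through holes at x = 0, y = +75 and -75. Half a turn leaves it the same
- hole_a (a point): centre of the +y hole at the board's underside; axes as the board's
- hole_b (a point): centre of the -y hole at the board's underside; axes as the board's
- frame: wooden display frame fixed to the bench between chest and board: two posts and a crossbar along its x, 350 mm long over the feet, 45 mm wide at the feet, 170 mm tall, with small wooden discs hung below the bar; origin at the centre of its underside
- glue: white glue bottle, 52 mm across and 150 mm tall, standing in front of the near end of the frame; origin at the centre of its base. Bystander
- tape: cardboard tape core, a ring 68 mm across and 24 mm tall lying flat near the loose board on the robot's side of it; origin at the centre of its underside. Bystander
- blossom: flat carved wooden blossom, about 70 mm across and 15 mm tall, lying under the frame; origin at the centre of its underside. Bystander
- screwdriver: screwdriver with a wooden handle lying at the left of the bench; origin under its middle. Bystander
- mallet: hammer with a wooden handle lying at the right of the bench; origin under its middle. Bystander

How it is judged (in metres and radians):
On the way, in this order (a step that is already met when the one before it is completed fails the run):
1. the drawer is fully shut (within 4 mm) while the board still lies on the bench (value of joint chest_drawer0 below 0.004 m and height (world z) of board below 0.02 m), for 0.2 s.
2. the board is lifted more than 60 mm off the bench in the gripper (height (world z) of board above 0.06 m and contact force between the fingers and board above 1 N), for 0.2 s.
At the end, for the whole second after the job is handed in: The drawer is shut within 4 mm; the gripper still holds the board, which hovers with the underside at both holes 4 to 25 mm above the pin tips, each hole centre within 8 mm sideways of its pin (either way round), tilted less than 0.09 rad, still, and touching nothing but the fingers (value of joint chest_drawer0 below 0.004 m and ((horizontal distance between hole_a and pin_a below 0.008 m and horizontal distance between hole_b and pin_b below 0.008 m) or (horizontal distance between hole_a and pin_b below 0.008 m and horizontal distance between hole_b and pin_a below 0.008 m)) and z of hole_a in the frame of pin_a between 0.004 and 0.025 m and z of hole_b in the frame of pin_a between 0.004 and 0.025 m and angle between board's own z axis and vertical below 0.09 rad and linear speed of board below 0.02 m/s and angular speed of board below 0.15 rad/s and contact force between the fingers and board above 1 N and contact force between board and chest below 0.1 N and contact force between board and frame below 0.1 N and contact force between board and glue below 0.1 N and contact force between board and tape below 0.1 N and contact force between board and blossom below 0.1 N and contact force between board and screwdriver below 0.1 N and contact force between board and mallet below 0.1 N); the arm keeps its last pose, push and grip.
It fails at once if the board touches the chest or its pins (contact force between board and chest above 0.5 N).
It fails at once if the display frame is bumped with more than 15 N (contact force between any of the arm, the fingers, board and frame above 15 N).
It fails at once if a loose bystander is moved by more than 30 mm (distance of any of glue, tape, blossom, screwdriver, mallet from where it was at the start of the episode above 0.03 m).
It also fails if it takes over 64 s, if anything falls off the work surface, if the arm or the gripper's body presses on something with over 40 N, if the wrist force passes 120 N, or if a joint passes its speed limit or range.

### The arm

A 6-joint arm with a two-finger parallel gripper is mounted at the origin on the work surface. World frame = base frame: x ahead of the robot, y to its left, z up, the work surface at z = 0. Lengths are in m, angles in degrees, forces in N, time in s.
With the tool pointing down it reaches from about 0.3 to 0.775 m from the base axis. Payload 14.6 kg.
Tool frame: the origin (TCP) lies on the centre line of the jaws, within the pads' length; the fingertips stand 22 mm ahead of it and the grasp point (between the pads) lies 3 mm ahead of it; z points along the fingers, y is the line along which they close (so a half turn about z gives the same grasp; the last joint's range is limited). The gripper opens to 85 mm and grips with 20 to 120 N. Pads are 22 mm wide; open, the fingers measure 114 mm over their backs; the gripper's body (76 mm by 85 mm) begins 54 mm behind the grasp point. The pads swing forward as they close: fully open they stand 13 mm farther back than shut.
Start: joints at [-77.384, 17.183, 87.147, -0, 75.671, -3.816], TCP at [0.156, -0.528, 0.253] pointing down, gripper open.
Joint ranges: [-173.82, 173.82], [-45.26, 126.66], [13.44, 144.39], [-59.66, 239.66], [0, 175.72], [-146.38, 146.38]. Speed limits (degrees/s): [127.2, 127.2, 147.25, 180, 180, 180].

### API

Orientations are given as [roll, pitch, yaw] about the fixed x, y, z axes, in that order (R = Rz(yaw) Ry(pitch) Rx(roll)).
In Python, from cell import observe, vision, workorder gives the robot as it stands.
- The arm moves only by the shell command python3 -m pendant 'ROWS' [FORCE]. ROWS is JSON, a list of rows, each a list of 5 numbers: the shift along the world's x, y, z in cm, then the turn about the world's z in degrees, then the opening, from -1 (shut) to 1 (fully open). In form: [[x, y, z, twist, claw], ...]. A call has 1 to 20 rows; each row shifts and turns the commanded pose from where the row before left it; what a row does not reach is not made up. A row lasts 1/8 s, in which the tool goes at most 62.5 mm and 10.7 degrees, less where a joint would pass 70% of its speed; a pose out of reach is approached as far as the arm can. A call with a gripper value outside its range is refused whole. The fingers move at their own pace and stop on an object; FORCE is the grip in N (left out, the last holds). Time passes only in rows, so rows that do not move let the fingers close. It gives the time, the measured TCP pose, the force, the opening and the grip force at its end, in the units of the state.
- observe(): the state, without advancing time (a new reading comes with each control period).
- vision.get_image(name): name is "scene" or "top"; returns a dict with "frame" (384x512x3 uint8, red, green, blue), "fx", "fy", "cx", "cy" (pixels), "D" ([k1, k2, p1, p2, k3] as OpenCV has them; the pictures are not rectified), "world_to_cam" (4x4, takes a point from world to camera coordinates). Camera axes: x right, y up, looking along -z (the intrinsics and any distortion apply to the point x, -y, -z); pixel columns grow to the right and rows downward; lengths in m; the calibration is good to about 2 mm. A picture is of the moment at which its call begins. There is no depth.
- workorder.hand_in(): hands the job in; it is judged then, once.
The state is a dict: "clock": time; "joint_pos": joint angles; "joint_velocities": joint speeds; "effort": joint torques, N m; "ee_pos": TCP position; "orientation": TCP orientation; "ft_force": force on the tool from outside, world axes, zero at the start; "torque": the same for the moment, N m; "width": finger opening in m; "finger_force": force on a finger pad.
Only numpy, scipy, OpenCV 4.12 (cv2) and the standard library are available. Lean on these libraries where they do the work, as an engineer would, in place of code of your own. Each camera call takes 0.05 s, during which the arm holds its last target. There are 200 camera calls.

## Working session

There is one attempt and no reset: what is moved stays moved. The work goes in short steps, Python scripts to look and compute and a shell command to move; the robot and the scene stay as the last step left them, time stands still between calls to the robot, and variables do not carry over. Pictures are saved under pics/ and viewed, at most 10 in all, crops included, and the job is handed in when it is done.

```bash
mkdir -p pics; python3 - <<'E'
from cell import observe, vision
import cv2,pickle
s=observe();print({k:s[k] for k in('clock','ee_pos','orientation','width')})
d={}
for n in('scene','top'):
    d[n]=vision.get_image(n);cv2.imwrite(f'pics/{n}0.png',cv2.resize(d[n]['frame'][:,:,::-1],(768,576),interpolation=cv2.INTER_CUBIC))
    print(n,d[n]['D'],d[n]['world_to_cam'])
pickle.dump(d,open('d0.pkl','wb'))
E
```

```text
{'clock': 0.0, 'ee_pos': array([ 0.15554975, -0.52731845,  0.25270588]), 'orientation': array([-1.79932329e+02, -5.72334815e-03,  1.64321182e+01]), 'width': 0.08520556639043929}
scene [-0.0216103  0.         0.         0.         0.       ] [[-0.74548068  0.66644669  0.01036177  0.40834845]
 [-0.49956079 -0.5689602   0.65324062  0.1858805 ]
 [ 0.44124549  0.48180193  0.75707947 -1.59615156]
 [ 0.          0.          0.          1.        ]]
top [0.03812371 0.         0.         0.         0.        ] [[-0.02029133 -0.99974939  0.009456   -0.01757154]
 [ 0.9962793  -0.01942672  0.08396519 -0.53132108]
 [-0.08376045  0.01112458  0.99642382 -1.4369583 ]
 [ 0.          0.          0.          1.        ]]
```

View pics/top0.png

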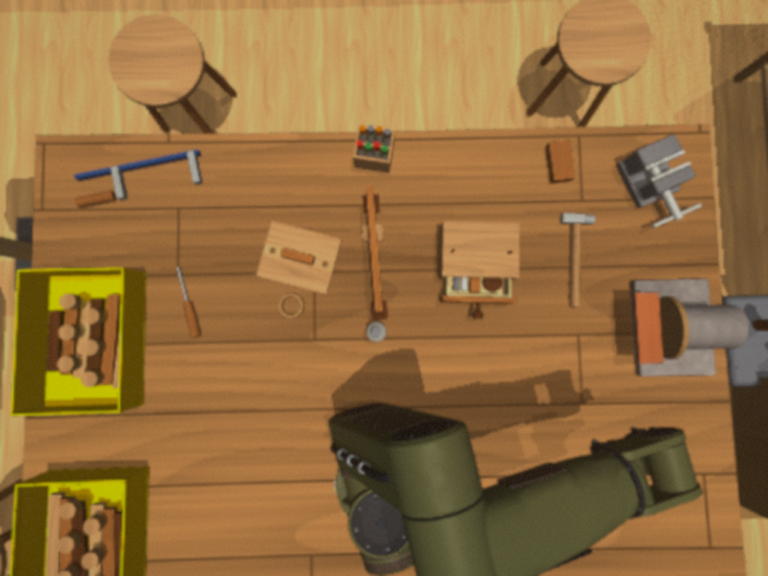

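View pics/scene0.png

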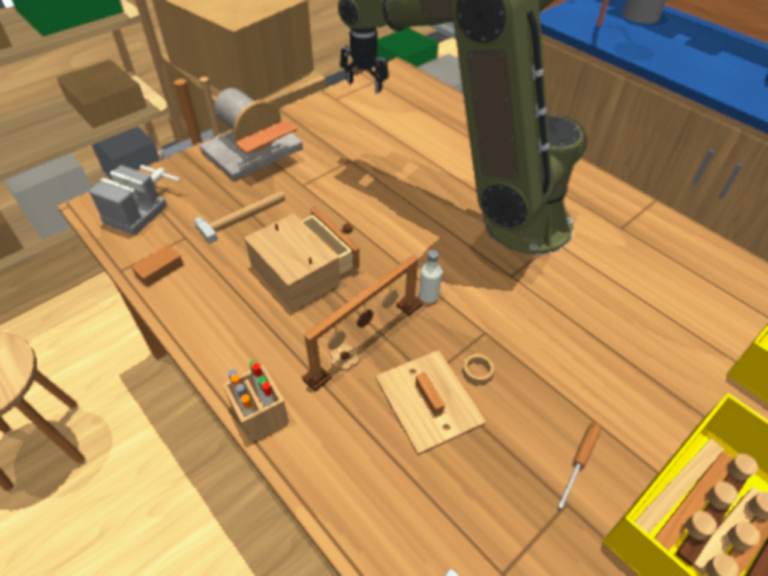

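The top view shows the board at about (299,257), frame at x≈375, glue at (376,330), the chest at (480,250) with its drawer open and the knob at (477,311). The scene view shows the pins at (277,228) and (311,262). I'll zoom in for the fine pixels.

```bash
python3 - <<'E'
import cv2,pickle,numpy as np
d=pickle.load(open('d0.pkl','rb'))
def crop(n,x,y,w,h,k):
    c=cv2.resize(d[n]['frame'][y:y+h,x:x+w,::-1],(w*k,h*k),interpolation=cv2.INTER_CUBIC)
    for i in range(0,w,10):
        cv2.line(c,(i*k,0),(i*k,6),(255,0,255),1);cv2.putText(c,str(x+i),(i*k,16),0,.32,(255,0,255))
    for i in range(0,h,10):
        cv2.line(c,(0,i*k),(6,i*k),(255,0,255),1);cv2.putText(c,str(y+i),(8,i*k+4),0,.32,(255,0,255))
    return c
cv2.imwrite('pics/topc.png',crop('top',165,120,195,115,4))
cv2.imwrite('pics/scenec.png',np.hstack([crop('scene',160,132,80,78,5),crop('scene',248,228,80,78,5)]))
E
```

```text
(no output)
```

View pics/topc.png

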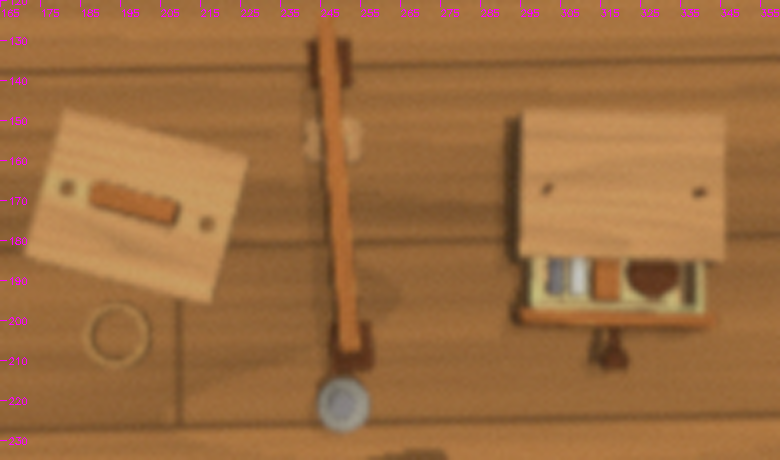

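View pics/scenec.png

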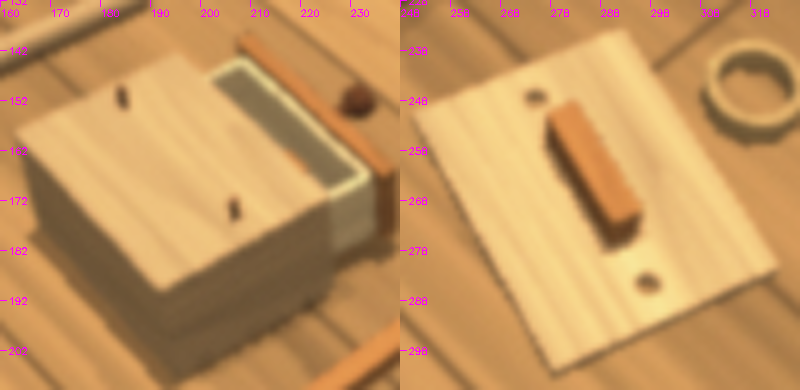

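The zoomed crops give clear corners, holes, pins and knob, with the knob at (613,352) in the top crop and (357,100) in the scene crop. Next I fit the poses by least squares.

```bash
cat >h.py <<'E'
import cv2,numpy as np
from scipy.optimize import least_squares
def proj(c,P):
    P=np.atleast_2d(P);W=c['world_to_cam'];X=(P@W[:3,:3].T+W[:3,3])*[1,-1,-1]
    K=np.array([[c['fx'],0,c['cx']],[0,c['fy'],c['cy']],[0,0,1.]])
    return cv2.projectPoints(X,np.zeros(3),np.zeros(3),K,np.array(c['D'],float))[0][:,0]
def ground(c,p,z):
    return least_squares(lambda q:(proj(c,[q[0],q[1],z])-p).ravel(),[.5,0]).x
def place(p,L):
    co,s=np.cos(p[2]),np.sin(p[2]);L=np.atleast_2d(L)
    return L@np.array([[co,s,0],[-s,co,0],[0,0,1]])+[p[0],p[1],p[3] if len(p)>3 else 0]
def px(c,off,k): return (np.array(c,float)+.5)/k-.5+off
T=lambda *c:px(c,[165,120],4)
S1=lambda *c:px(c,[160,132],5)
S2=lambda *c:px(c,[248,228],5)
E
cat >fit.py <<'E'
from h import *
import pickle
d=pickle.load(open('d0.pkl','rb'))
def fit(L,obs,x0):
    f=lambda p:np.concatenate([(proj(d[n],place(p,np.array(l)))-q).ravel() for (n,l),q in zip(L,obs)])
    r=least_squares(f,x0,loss='soft_l1');return r.x,np.round(f(r.x),1)
cor=lambda z:[(.08,.1,z),(.08,-.1,z),(-.08,-.1,z),(-.08,.1,z)]
b,rb=fit([('top',cor(.012)+[(0,.075,.012),(0,-.075,.012)]),('scene',cor(.012)+[(0,.075,.012),(0,-.075,.012),(-.012,-.045,.048),(.012,-.045,.048),(-.012,.045,.048),(.012,.045,.048)])],
 [T((63,109),(247,157),(211,302),(25,255),(67,188),(207,224)),S2((155,374),(13,110),(222,30),(378,267),(248,283),(135,97),(178,101),(148,113),(241,210),(212,222))],[.5,.2,0.])
c,rc=fit([('top',cor(.1)+[(0,.075,.109),(0,-.075,.109)]),('scene',cor(.1)+[(0,.075,.118),(0,-.075,.118)])],
 [T((520,109),(725,112),(725,261),(520,257),(546,188),(700,192)),S1((162,291),(15,132),(178,52),(330,192),(233,198),(120,88))],[.5,-.2,0.])
print('board',b,rb);print('chest',c,rc)
for n,q in (('top',T((613,352))),('scene',S1((357,100)))):
    g=ground(d[n],q[0],.062);v=place([0,0,-c[2]],[g[0]-c[0],g[1]-c[1],0]);print('knob',n,g,'chest frame',v, 'open',-.115-v[0][0])
for n,p in (('pin_a',(0,.075,0)),('pin_b',(0,-.075,0)),('knobshut',(-.115,0,0))):print(n,place(c,p))
print('bar',[ground(d['top'],T(q)[0],.17) for q in((325,20),(350,350))],'feet',[ground(d['top'],T(q)[0],0) for q in((330,62),(350,347))])
print('glue',ground(d['top'],T((343,404))[0],.15),'tape',ground(d['top'],T((117,335))[0],.012))
E
python3 fit.py
```

```text
board [ 0.61248874  0.2192186  -0.27720547] [ 0.2 -0.8  0.5 -0.6 -0.6  0.1 -0.9 -0.4 -0.3 -0.6 -0.4 -0.5 -0.1 -0.9
 -0.1  0.6  0.  -0.6  0.2 -0.4  0.2 -0.   0.3  0.1 -0.2 -0.9 -0.7 -0.6
  1.2 -0.4  0.2  0.2]
chest [ 0.60621143 -0.2713853  -0.0365914 ] [ 0.2 -0.6 -0.3 -0.6 -0.1  2.6 -0.1  2.7  0.2 -0.5  0.2 -0.9 -0.4  0.1
 -0.6  0.6  2.5 -1.4  2.9 -1.  -0.2  0.6 -0.5  0.2]
knob top [ 0.44722398 -0.26368333] chest frame [[-0.15916279  0.00188053  0.        ]] open 0.044162789888070306
knob scene [ 0.43986688 -0.2662733 ] chest frame [[-0.16642021 -0.00097685  0.        ]] open 0.05142021247876093
pin_a [[ 0.60895517 -0.1964355   0.        ]]
pin_b [[ 0.60346769 -0.34633509  0.        ]]
knobshut [[ 0.49128841 -0.26717823  0.        ]]
bar [array([0.76111117, 0.01575529]), array([ 0.45089911, -0.00186855])] feet [array([0.76165265, 0.01486364]), array([ 0.45952243, -0.00062144])]
glue [0.40135491 0.00575563] tape [0.47636813 0.23934923]
```

```bash
python3 -m pendant '[[2.5,2.9,0,-2.06,-1],[2.5,2.9,0,-2.06,-1],[2.5,2.9,0,-2.06,-1],[2.5,2.9,0,-2.06,-1],[2.5,2.9,0,-2.06,-1],[2.5,2.9,0,-2.06,-1],[2.5,2.9,0,-2.06,-1],[2.5,2.9,0,-2.06,-1],[2.5,2.9,0,-2.06,-1],[0,0,-4.6,0,-1],[0,0,-4.6,0,-1],[0,0,-4.6,0,-1],[0,0,-4.6,0,-1],[0,0,0,0,-1]]' 30; python3 - <<'E'
from cell import observe
print(observe()['joint_pos'])
E
```

```text
clock: 1.85
ee_pos: [0.3793, -0.2655, 0.067]
orientation: [-179.8, 0.3, -2.1]
ft_force: [-0.4, -0.4, 0.8]
width: 0.0003
finger_force: 0.0
[-3.95233409e+01  2.13153425e+01  1.10078721e+02  1.27504843e-03
  4.89590980e+01  5.25885350e+01]
```

```bash
python3 -m pendant '[[1,0,0,0,-1],[1,0,0,0,-1],[1,0,0,0,-1],[1,0,0,0,-1],[1,0,0,0,-1],[1,0,0,0,-1],[1,0,0,0,-1],[0.5,0,0,0,-1],[0,0,0,0,-1]]'; python3 -m pendant '[[0.3,0,0,0,-1],[0.3,0,0,0,-1],[0.1,0,0,0,-1],[0,0,0,0,-1]]'; python3 -m pendant '[[0.2,0,0,0,-1],[0.2,0,0,0,-1],[0,0,0,0,-1]]'
```

```text
clock: 2.98
ee_pos: [0.4558, -0.2664, 0.0692]
orientation: [-180.0, -0.0, -2.1]
ft_force: [-0.6, 0.1, 0.2]
width: 0.0004
finger_force: 0.0
clock: 3.48
ee_pos: [0.4627, -0.2666, 0.0693]
orientation: [180.0, -0.0, -2.1]
ft_force: [-0.0, -0.4, -0.6]
width: 0.0002
finger_force: 0.0
clock: 3.85
ee_pos: [0.4668, -0.2665, 0.0693]
orientation: [180.0, -0.0, -2.1]
ft_force: [0.1, -0.1, -0.1]
width: 0.0002
finger_force: 0.0
```

```bash
python3 -m pendant '[[0.2,0,0,0,-1],[0.2,0,0,0,-1],[0,0,0,0,-1]]';python3 -m pendant '[[0.2,0,0,0,-1],[0,0,0,0,-1]]';python3 -m pendant '[[0.2,0,0,0,-1],[0,0,0,0,-1]]'
```

```text
clock: 4.22
ee_pos: [0.4708, -0.2665, 0.0693]
orientation: [180.0, -0.0, -2.1]
ft_force: [0.1, 0.9, 0.1]
width: 0.0003
finger_force: 0.0
clock: 4.47
ee_pos: [0.4719, -0.2665, 0.0692]
orientation: [-180.0, 0.1, -2.1]
ft_force: [-8.5, 0.3, 4.2]
width: 0.0003
finger_force: 4.2
clock: 4.72
ee_pos: [0.472, -0.2665, 0.0692]
orientation: [-179.9, 0.4, -2.1]
ft_force: [-27.1, 0.9, 16.2]
width: -0.0002
finger_force: 13.7
```

```bash
python3 - <<'E'
from h import *
from cell import vision,observe
import pickle
d={n:vision.get_image(n) for n in('top','scene')};pickle.dump(d,open('d1.pkl','wb'))
print(observe()['ft_force'])
f=lambda n,x,y,w,h,k:cv2.resize(d[n]['frame'][y:y+h,x:x+w,::-1],(w*k,h*k),interpolation=cv2.INTER_CUBIC)
cv2.imwrite('pics/p1.png',np.hstack([f('scene',160,110,80,90,5),f('top',285,140,75,90,5)]))
E
```

```text
[-27.60708078   0.6163894   15.34205913]
```

View pics/p1.png

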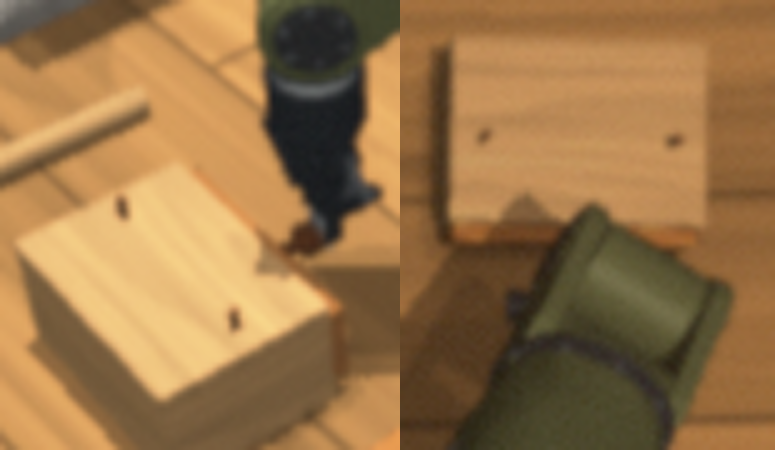

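The drawer is shut: the force rose exactly at the predicted position, and the pictures show its front flush with the chest. Now I'll refine the chest fit without the front corners (they belong to the drawer plate) and back away.

```bash
python3 -m pendant '[[-1.5,0,0,0,-1],[-1.5,0,0,0,-1],[0,0,4.5,0,1],[0,0,4.5,0,1],[0,0,5,0,1],[0,0,5,0,1]]'; cat >>fit.py <<'E'
print('---')
c2,rc=fit([('top',cor(.1)[:2]+[(0,.075,.109),(0,-.075,.109)]),('scene',cor(.1)[:2]+[(0,.075,.118),(0,-.075,.118),(0,.075,.1),(0,-.075,.1)])],
 [T((520,109),(725,112),(546,188),(700,192)),S1((162,291),(15,132),(233,198),(120,88),(236,220),(124,108))],[.5,-.2,0.])
print('chest2',c2,rc)
E
python3 fit.py | sed -n '/---/,$p'
```

```text
clock: 5.58
ee_pos: [0.4441, -0.2664, 0.261]
orientation: [180.0, -0.0, -2.1]
ft_force: [0.2, 0.8, -0.5]
width: 0.0722
finger_force: 0.0
---
chest2 [ 0.60422029 -0.27079167 -0.04225851] [ 0.2 -0.3 -0.3  0.1  0.1 -0.1  0.1 -0.3 -0.1 -0.1 -0.   0.3  0.3  0.4
  0.2 -0.   0.1 -0.5 -0.  -0.5]
```

```bash
python3 -m pendant '[[1.5,4.86,0,7.6,1],[1.7,4.86,0,7.6,1],[1.7,4.86,0,7.6,1],[1.7,4.86,0,7.6,1],[1.7,4.86,0,7.6,1],[1.7,4.86,0,7.6,1],[1.7,4.86,0,7.6,1],[1.7,4.86,0,7.6,1],[1.7,4.86,0,7.6,1],[1.7,4.86,0,7.8,1],[0,0,-4,0,1],[0,0,-4,0,1],[0,0,-4,0,1],[0,0,-4,0,1],[0,0,0,0,1]]'; python3 - <<'E'
from h import *
from cell import vision
d={n:vision.get_image(n) for n in('top','scene')}
f=lambda n,x,y,w,h,k:cv2.resize(d[n]['frame'][y:y+h,x:x+w,::-1],(w*k,h*k),interpolation=cv2.INTER_CUBIC)
cv2.imwrite('pics/p2.png',np.hstack([f('scene',245,185,90,120,4),f('top',160,120,100,120,4)]))
E
```

```text
clock: 7.45
ee_pos: [0.6111, 0.2189, 0.0965]
orientation: [-179.7, 0.2, 74.1]
ft_force: [-0.2, -0.2, 0.3]
width: 0.0855
finger_force: 0.0
```

View pics/p2.png

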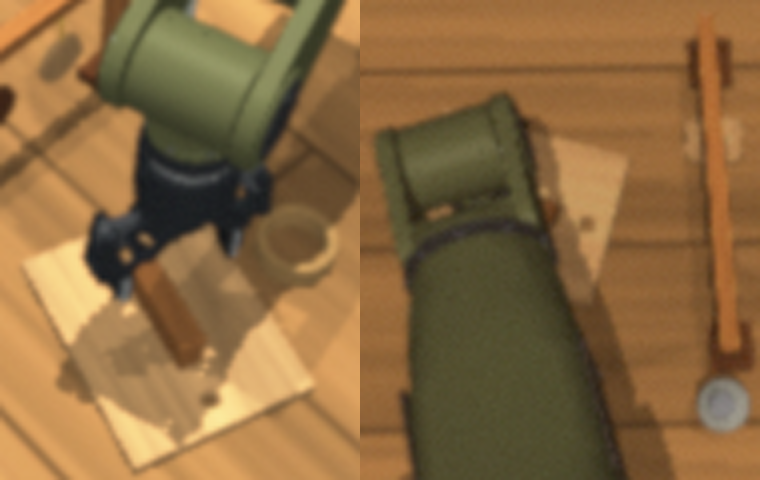

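The fingers straddle the bar, with the left tip at (122,285) and the right at (232,245), so I'll go down and grip.

```bash
python3 -m pendant '[[0.1,0,-2,0,1],[0,0,-2,0,1],[0,0,-2,0,1],[0,0,0,0,1],[0,0,0,0,-1],[0,0,0,0,-1],[0,0,0,0,-1],[0,0,0,0,-1],[0,0,0,0,-1],[0,0,0,0,-1]]' 80; python3 -m pendant '[[0,0,1,0,-1],[0,0,2,0,-1],[0,0,3,0,-1],[0,0,3,0,-1],[0,0,4,0,-1],[0,0,4,0,-1],[0,0,4,0,-1],[0,0,3,0,-1],[0,0,2,0,-1],[0,0,0,0,-1],[0,0,0,0,-1]]'
```

```text
clock: 8.8
ee_pos: [0.6138, 0.2196, 0.04]
orientation: [180.0, -0.0, 74.1]
ft_force: [-1.9, 0.3, 6.0]
width: 0.0228
finger_force: 79.9
clock: 10.18
ee_pos: [0.6132, 0.2194, 0.2985]
orientation: [-179.9, 0.0, 74.1]
ft_force: [-0.3, -0.1, -3.3]
width: 0.0225
finger_force: 78.9
```

```bash
python3 -m pendant '[[0,-1,0,0,-1],[0,-2,0,1,-1],[-0.06,-3,0,1,-1],[-0.06,-3.5,0,1,-1],[-0.06,-3.5,0,1,-1],[-0.06,-3.5,0,1,-1],[-0.06,-3.5,0,1,-1],[-0.06,-3.5,0,1,-1],[-0.06,-3.5,0,1,-1],[-0.06,-3.5,0,1,-1],[-0.06,-3.5,0,1,-1],[-0.06,-3.5,0,1,-1],[-0.06,-3.5,0,1,-1],[-0.06,-3,0,1,-1],[-0.06,-2.5,0,0.5,-1],[0,-1.5,0,0,-1],[0,-1,0,0,-1],[0,0,0,0,-1]]'; python3 -m pendant '[[0,0,-2,0,-1],[0,0,-2,0,-1],[0,0,-2,0,-1],[0,0,-2,0,-1],[0,0,0,0,-1],[0,0,0,0,-1]]'; python3 - <<'E'
from h import *
from cell import vision
import pickle
d={n:vision.get_image(n) for n in('top','scene')};pickle.dump(d,open('d2.pkl','wb'))
cv2.imwrite('pics/p3.png',cv2.resize(d['scene']['frame'][100:210,120:270,::-1],None,fx=5,fy=5,interpolation=cv2.INTER_CUBIC))
E
```

```text
clock: 12.42
ee_pos: [0.6057, -0.2707, 0.299]
orientation: [-180.0, -0.0, 87.6]
ft_force: [0.9, 1.0, -4.1]
width: 0.0231
finger_force: 78.7
clock: 13.18
ee_pos: [0.6062, -0.2702, 0.2204]
orientation: [179.9, 0.0, 87.6]
ft_force: [-0.6, -0.1, -3.3]
width: 0.0228
finger_force: 78.7
```

View pics/p3.png

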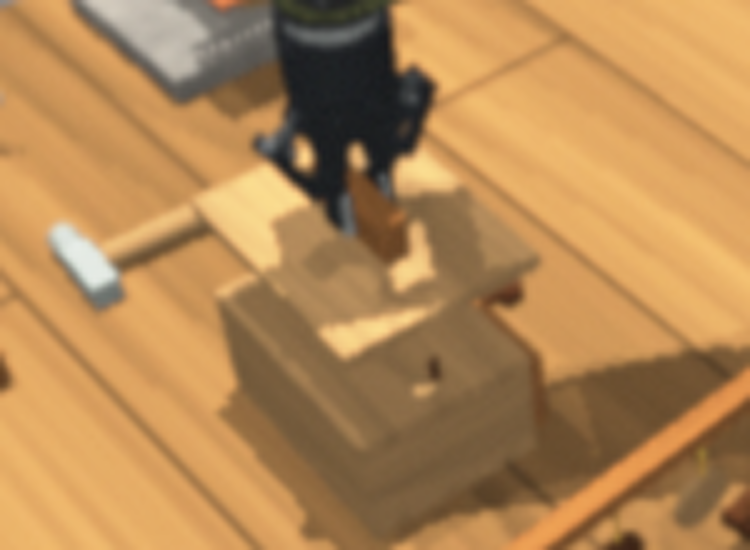

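The board hangs level over the chest, with visible corners near (345,355), (195,205) and (540,260), and pin_a at (433,367). I'll zoom in with more contrast and predicted overlay marks beside it, to measure the offset.

```bash
python3 - <<'E'
from h import *
import pickle
d=pickle.load(open('d2.pkl','rb'));k=8
a=d['scene']['frame'][128:175,155:232,::-1]
a=cv2.resize(a,None,fx=k,fy=k,interpolation=cv2.INTER_CUBIC);a=cv2.convertScaleAbs(a,alpha=1.5,beta=-40)
t=cv2.resize(d['top']['frame'][135:195,285:360,::-1],None,fx=6,fy=6,interpolation=cv2.INTER_CUBIC);t=cv2.convertScaleAbs(t,alpha=1.3,beta=-20)[:,:450]
p=(.6062,-.2702,np.deg2rad(-2.4),.1804)
L=[(.08,.1,.012),(.08,-.1,.012),(-.08,-.1,.012),(-.08,.1,.012),(.08,.1,0),(0,.075,.012)]
q=(proj(d['scene'],place(p,L))-[155,128]+.5)*k-.5
print(q.round())
print(((proj(d['top'],place(p,L))-[285,135]+.5)*6-.5).round())
for u in q: cv2.circle(a,tuple(int(v) for v in u),3,(255,0,255),1)
print(a.shape,t.shape);cv2.imwrite('pics/p4.png',np.vstack([a,np.pad(t,((0,0),(0,a.shape[1]-450),(0,0)))])[:600])
E
```

```text
[[270. 352.]
 [ 24.  99.]
 [327. -45.]
 [583. 185.]
 [273. 373.]
 [397. 234.]]
[[ 77.  38.]
 [404.  45.]
 [403. 305.]
 [ 74. 298.]
 [ 75.  43.]
 [116. 168.]]
(376, 616, 3) (360, 450, 3)
```

View pics/p4.png

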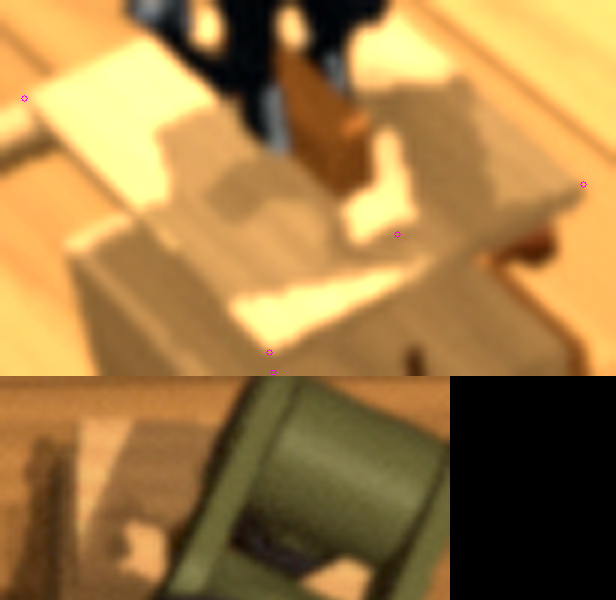

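```bash
cat >fit2.py <<'E'
from h import *
import pickle
d=pickle.load(open('d2.pkl','rb'))
o=lambda q,off,k:px(q,off,k)
c=[(.08,.1,.012),(.08,-.1,.012),(-.08,.1,.012)]
A=[('scene',c,o([(268,348),(30,97),(580,190)],[155,128],8)),('top',[c[0],(0,.075,.012)],o([(77,44),(122,164)],[285,135],6))]
z=.1804
for n,S in(('scene',A[:1]),('both',A)):
    f=lambda p:np.concatenate([(proj(d[m],place([*p,z],l))-q).ravel() for m,l,q in S])
    r=least_squares(f,[.6,-.27,0]);print(n,r.x,f(r.x).round(1))
# chest, scene only
h=[(.08,.1,.1),(.08,-.1,.1),(0,.075,.118),(0,-.075,.118),(0,.075,.1),(0,-.075,.1)]
q=S1((162,291),(15,132),(233,198),(120,88),(236,220),(124,108))
f=lambda p:(proj(d['scene'],place(p,h))-q).ravel()
r=least_squares(f,[.6,-.27,0]);print('chest scene',r.x,f(r.x).round(1))
E
python3 fit2.py
```

```text
scene [ 0.60531705 -0.27005359 -0.05973952] [-0.3  0.5 -0.2 -0.3  0.5 -0.3]
both [ 0.60522505 -0.27085494 -0.05199967] [-0.1  0.3 -0.4 -0.2  0.4 -0.6  0.5 -0.9 -0.7  0.8]
chest scene [ 0.604597   -0.27071109 -0.04352311] [-0.2  0.  -0.1  0.3  0.2  0.5  0.1  0.   0.  -0.4 -0.  -0.5]
```

Board and chest agree to about 1 mm, so I'll lower it slowly to the hover height.

```bash
python3 -m pendant '[[-0.1,0,-0.5,0,-1],[0,0,-0.7,0,-1],[0,0,-0.7,0,-1],[0,0,-0.7,0,-1],[0,0,-0.7,0,-1],[0,0,-0.6,0,-1],[0,0,-0.5,0,-1],[0,0,-0.4,0,-1],[0,0,-0.2,0,-1],[0,0,0,0,-1],[0,0,0,0,-1],[0,0,0,0,-1],[0,0,0,0,-1]]'; python3 - <<'E'
from h import *
from cell import vision
d=vision.get_image('scene');k=8
a=cv2.resize(d['frame'][128:192,155:240,::-1],None,fx=k,fy=k,interpolation=cv2.INTER_CUBIC);a=cv2.convertScaleAbs(a,alpha=1.4,beta=-20)
p=(.6045,-.2707,-.0425,.1304)
L=[(.08,.1,.012),(.08,-.1,.012),(-.08,.1,.012),(.08,.1,0),(0,.075,.012)]
for u in (proj(d,place(p,L))-[155,128]+.5)*k-.5: cv2.circle(a,tuple(int(v) for v in u),4,(255,0,255),1)
cv2.imwrite('pics/p5.png',a)
E
```

```text
clock: 14.9
ee_pos: [0.6048, -0.2705, 0.1694]
orientation: [180.0, 0.0, 87.6]
ft_force: [-0.1, -0.5, -3.2]
width: 0.023
finger_force: 78.7
```

View pics/p5.png

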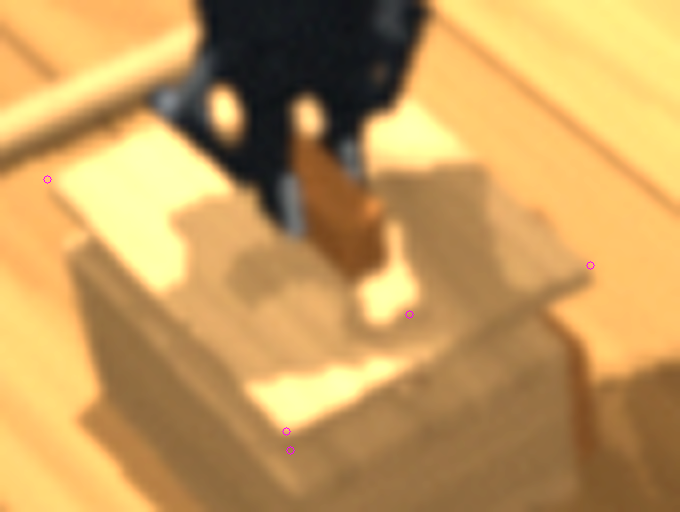

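The board's corners, at (52,180), (286,432) and (590,272), match the predicted marks to within 1 image pixel. It clears the pins by about 11 mm and is still, so I'm handing in.

```bash
python3 -c "
from cell import workorder
print(workorder.hand_in())"
```

```text
the job is handed in; nothing more can be done
None
```

I shut the drawer, and the gripper was holding the board level and still about 11 mm above the pins, centred to within about 1–2 mm by my camera fits, when I handed the job in; no verdict came back.

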